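# Fetch the thick test mandrel from the bench drawer and lay it in the V blocks

## Robot

A 6-joint arm with a two-finger parallel gripper is mounted at the origin on a cart in front of the work surface, level with it; the furniture and walls round the work are solid. World frame = base frame: x ahead of the robot, y to its left, z up, the work surface at z = 0. Lengths are in m, angles in rad, forces in N, time in s.
With the tool pointing down it reaches from about 0.15 to 0.775 m from the base axis. Payload 6.1 kg.
Tool frame: the origin (TCP) lies on the centre line of the jaws, within the pads' length; the fingertips stand 17 mm ahead of it and the grasp point (between the pads) lies 2 mm behind it (ctrl.tip_extent is the distance from the TCP to the fingertips, in m); z points along the fingers, y is the line along which they close (so a half turn about z gives the same grasp; the last joint's range is limited). The gripper opens to 85 mm and grips with 20 to 120 N. Pads are 22 mm wide; open, the fingers measure 114 mm over their backs; the gripper's body (76 mm by 85 mm) begins 54 mm behind the grasp point. The pads swing forward as they close: fully open they stand 13 mm farther back than shut.
Start: joints at [1.204, 0.126, -0.04, 1.405, 0, 1.571], TCP at [0.188, 0.49, 0.248] pointing down, gripper open.
Joint ranges: [-2.72, 2.72], [-0.95, 1.95], [-1.27, 1.35], [-1.78, 2.02], [-1.46, 1.47], [-3.14, 3.14]. Speed limits (rad/s): [2.39, 2.39, 3.01, 3.14, 3.14, 3.14].

## Interface

Orientations are given as a unit quaternion [w, x, y, z].
In Python, from rig import ctrl, viewer gives the robot as it stands.
- The arm moves only by the tool drive_tool, never from a script. Its argument "series" is a list that holds one entry, the list of rows, each a list of 7 numbers: the shift along the tool's x, y, z in mm, then the turn, a rotation vector about the tool's x, y, z in rad, then the finger opening in mm, from 0 to 85.4. A call has 1 to 10 rows; each row is the pose to reach, as a shift and turn from the pose commanded when the call began, along the tool's axes at that moment; what a row does not reach only later rows make up. A row lasts 1/10 s, in which the tool goes at most 50 mm and 8.59 degrees, less where a joint would pass 70% of its speed; a pose out of reach is approached as far as the arm can. A call with a gripper value outside its range is refused whole. The fingers move at their own pace and stop on an object; "newtons" is the grip in N (left out, the last holds). Time passes only in rows, so rows that repeat a pose let the fingers close. It gives the time, the measured TCP pose, the force, the opening and the grip force at its end, in the units of the state.
- ctrl.read_state(): the state, without advancing time (a new reading comes with each control period).
- viewer.snapshot(name): name is "scene" or "top"; returns the picture (384x512x3 uint8, red, green, blue); there is no depth.
- viewer.camera_model(name): a dict with "fx", "fy", "cx", "cy" (pixels), "dist_coeffs" ([k1, k2, p1, p2, k3] as OpenCV has them; the pictures are not rectified), "origin" and "orientation" of the camera in the world. Camera axes: x right, y down, z forward; pixel columns grow to the right and rows downward; lengths in m; the calibration is good to about 2 mm. A picture is of the moment at which its call begins. camera_model takes no time and is no camera call.
- ctrl.close_job(): hands the job in; it is judged then, once.
The state is a dict: "t": time; "joint_pos": joint angles; "qd": joint speeds; "joint_efforts": joint torques, N m; "tool_pos": TCP position; "orientation": TCP orientation; "wrist_force": force on the tool from outside, world axes, zero at the start; "torque": the same for the moment, N m; "grip_width": opening from 0.0 (shut) to 1.0 (fully open); "grip_force": force on a finger pad.
Only numpy, scipy, OpenCV 4.12 (cv2) and the standard library are available. Lean on these libraries where they do the work, as an engineer would, in place of code of your own. Each camera call takes 0.05 s, during which the arm holds its last target. There are 200 camera calls.

## Task

Something stands in front of the drawer unit: set it aside upright on the worktop, clear of the drawer's way, then pull the drawer right out to its stop without the drawer hitting anything. Take the thicker of the two steel mandrels out and lay it gently across both V blocks, down in the vees and centred along them. Leave the drawer fully open with the thinner mandrel still in it, and do not tip the pot or the bottle or disturb the micrometer and the spanner.

Things in the scene. Friction and masses are not known exactly. Their poses are not given: they have to be found in the camera images.
- cabinet: Low grey sheet-metal drawer unit, fixed, 200 mm deep (x), 224 wide (y), 84 high, one white-fronted drawer. Origin on the worktop under its centre; its -x axis points out of the front, the way the drawer comes out. The shut drawer's front face is at x = -108 mm; fully open, its handle reaches to x = -334 mm; the front sweeps y = -112 to +112 mm, from 5 to 79 mm above the worktop.
- drawer (a joint): How far the drawer is out, in m: 0 shut, 0.17 at its stop; it starts shut. It slides stiffly (about 2 N) and stays where it is left. The drawer is 206 mm wide outside with 4 mm walls; its inner floor is at height 14 mm, the tops of its walls at 64 mm. Shut, its inside runs from x = -96 to +78 mm in the cabinet's frame.
- drawer_handle (a point): Middle of the drawer's handle: a round steel bar, 11 mm thick, 120 mm long along y (its two feet are 51 mm either side of the middle), 50 mm out from the drawer's front face, 55 mm above the worktop, 29 mm below the top of the unit. Axes as the cabinet's. It moves with the drawer.
- thick_mandrel_centre (a point): Centre of the thicker mandrel, a plain steel cylinder 24 mm in diameter, 150 mm long along its y axis, about 0.35 kg. It lies across the drawer in low rubber cradles (40 to 64 mm either side of the drawer's middle line, so its middle is free), centre 34 mm above the worktop, 20 mm above the drawer's floor. Hidden until the drawer is out.
- thin_mandrel_centre (a point): Centre of the thinner mandrel, a plain steel cylinder, 16 mm in diameter, 150 mm long along its y axis, its centre 28 mm above the worktop. It lies parallel to the thick one, 65 mm in front of it or behind it (either may be the front one).
- thick_mandrel: The thicker mandrel; origin at its centre, y along it.
- stand_seat (a point): Where the thick mandrel's centre lies when seated in the V blocks, 49 mm above the worktop. The stand is a fixed base plate, 190 x 64 x 10 mm, with two V blocks (each 45 mm long along the vee, 50 wide, tops 50 mm above the worktop) either side of this point, a 50 mm gap between them for the gripper. The 90-degree vees, 36 mm wide at the top, run along this point's x axis, z is up.
- grease_pot: Round lidded pot, 63 mm in diameter, 34 mm high, upright, loose, 0.07 kg; origin under its centre. Either the pot or the dropper bottle stands in the drawer's way, the other beside it.
- grease_pot_centre (a point): Centre of the pot, 17 mm above its underside; z up.
- oil_dropper: Upright dropper bottle, loose, 0.07 kg, 102 mm high: body 33 mm in diameter to 62 mm, screw cap 24 mm in diameter from 62 to 77 mm, rubber bulb 13 mm in diameter above; origin under its centre. It may be lifted by the cap.
- oil_dropper_centre (a point): Point on the bottle's axis, 51 mm above its underside; z up.
- micrometer_centre (a point): Centre of the loose outside micrometer lying flat, 52 x 124 x 17 mm, long along its y axis. Not to be moved. Beyond the stand, the worktop from x = 0.40 to 0.50 and y = 0.33 to 0.41 m is kept free (beyond y = 0.45 m stands a tall dial gauge stand).
- spanner_centre (a point): Centre of the loose spanner lying flat, 28 x 150 x 5 mm, long along its y axis. Not to be moved.
- stand: The V-block stand; origin on the worktop under its middle, x along the vees.
Things that resemble listed ones, but are neither listed nor needed, are in the scene too. Leave any pink look-alike of the oil_dropper alone.

How it is judged:
On the way, in this order (a step that is already met when the one before it is completed fails the run):
1. the drawer's way is clear: neither the pot nor the bottle stands in it ((y of grease_pot_centre in the frame of cabinet above 0.13 m or y of grease_pot_centre in the frame of cabinet below -0.13 m or x of grease_pot_centre in the frame of cabinet below -0.37 m) and (y of oil_dropper_centre in the frame of cabinet above 0.13 m or y of oil_dropper_centre in the frame of cabinet below -0.13 m or x of oil_dropper_centre in the frame of cabinet below -0.37 m) and value of joint drawer below 0.06 m), for 0.2 s.
2. the drawer is out at its stop (value of joint drawer above 0.165 m), for 0.2 s.
3. the thick mandrel lies in both vees (x of thick_mandrel_centre in the frame of stand_seat between -0.015 and 0.015 m and y of thick_mandrel_centre in the frame of stand_seat between -0.004 and 0.004 m and z of thick_mandrel_centre in the frame of stand_seat between -0.004 and 0.004 m and angle between the y axis of thick_mandrel_centre and the x axis of stand_seat, either way round below 0.06 rad), for 0.2 s.
At the end, for the whole second after the job is handed in: Drawer within 15 mm of its stop; thick mandrel released in both vees (4 mm sideways and in height, 15 mm along, 0.06 rad); thin one in the drawer; pot and bottle upright and still on the worktop, over 130 mm to the side of the unit's middle line or 370 mm in front of its centre (all of step 3 and value of joint drawer above 0.155 m and linear speed of each of thick_mandrel, grease_pot, oil_dropper below 0.02 m/s and x of thin_mandrel_centre in the frame of drawer_handle between 0.06 and 0.24 m and y of thin_mandrel_centre in the frame of drawer_handle between -0.1 and 0.1 m and height (world z) of thin_mandrel_centre below 0.06 m and (y of grease_pot_centre in the frame of cabinet above 0.13 m or y of grease_pot_centre in the frame of cabinet below -0.13 m or x of grease_pot_centre in the frame of cabinet below -0.37 m) and height (world z) of grease_pot_centre between 0.009 and 0.025 m and angle between each of grease_pot_centre, oil_dropper_centre's own z axis and vertical below 0.15 rad and (y of oil_dropper_centre in the frame of cabinet above 0.13 m or y of oil_dropper_centre in the frame of cabinet below -0.13 m or x of oil_dropper_centre in the frame of cabinet below -0.37 m) and height (world z) of oil_dropper_centre between 0.043 and 0.059 m); the robot touches nothing.
It fails at once if the pot or the bottle is pushed by or against the drawer unit (contact force between cabinet and grease_pot above 2 N or contact force between cabinet and oil_dropper above 2 N).
It fails at once if the pot or the bottle is tipped (angle between any of grease_pot_centre, oil_dropper_centre's own z axis and vertical above 0.6 rad).
It fails at once if the mandrel is dropped or rammed on to the V blocks (contact force between thick_mandrel and stand above 80 N).
It fails at once if the micrometer or the spanner is moved by more than 15 mm (distance of any of micrometer_centre, spanner_centre from where it was at the start of the episode above 0.015 m).
It also fails if it takes over 69 s, if anything falls off the work surface, if the arm or the gripper's body presses on something with over 40 N, if the wrist force passes 120 N, or if a joint passes its speed limit or range.

## Working session

There is one attempt and no reset: what is moved stays moved. The work goes in short steps, Python scripts to look and compute and a tool call to move; the robot and the scene stay as the last step left them, time stands still between calls to the robot, and variables do not carry over. Pictures are saved under pics/ and viewed, at most 10 in all, crops included, and the job is handed in when it is done.

Besides the shell and the picture viewer there is one more tool, called after "Request:" as a command line: name --argument value ..., lists and objects as JSON in quotes. drive_tool: Moves the arm, as the interface text tells. Its arguments: {"type":"object","properties":{"series":{"type":"array"},"newtons":{"type":"number"}},"required":["series"]}

```bash
mkdir -p pics; cat > h.py <<'E'
import numpy as np, cv2
from scipy.spatial.transform import Rotation as R
from rig import ctrl, viewer
def cam(n):
    m=viewer.camera_model(n); q=m["orientation"]
    return m,np.array([[m["fx"],0,m["cx"]],[0,m["fy"],m["cy"]],[0,0,1]]),np.array(m["dist_coeffs"]),R.from_quat([q[1],q[2],q[3],q[0]]).as_matrix(),np.array(m["origin"])
def px(n,uv,z):
    m,K,d,Rm,o=cam(n); p=cv2.undistortPoints(np.array(uv,float).reshape(-1,1,2),K,d).reshape(-1,2)
    r=np.c_[p,np.ones(len(p))]@Rm.T; z=np.broadcast_to(z,len(p))
    return o+r*((z-o[2])/r[:,2])[:,None]
def proj(n,P):
    m,K,d,Rm,o=cam(n); return cv2.projectPoints((np.array(P,float).reshape(-1,3)-o)@Rm,np.zeros(3),np.zeros(3),K,d)[0].reshape(-1,2)
def snap(n,f,crop=None,s=1):
    im=viewer.snapshot(n)[:,:,::-1]
    if crop: x0,y0,x1,y1=crop; im=im[y0:y1,x0:x1]
    cv2.imwrite(f,cv2.resize(im,None,fx=s,fy=s,interpolation=cv2.INTER_CUBIC))
def tool(p,yaw=None):
    s=ctrl.read_state(); q=s["orientation"]; r=R.from_quat([q[1],q[2],q[3],q[0]])
    return r.inv().apply(np.array(p)-s["tool_pos"])*1000
E
python3 - <<'E'
from h import *
snap("scene","pics/s0.png",s=1.5);snap("top","pics/t0.png",s=1.5)
s=ctrl.read_state();print(s); q=s["orientation"];print(R.from_quat([q[1],q[2],q[3],q[0]]).as_matrix().round(2))
for n in("scene","top"):print(n,cam(n)[4],cam(n)[3].round(2))
E
```

```text
{'t': 0.1, 'joint_pos': array([ 1.20401416e+00,  1.26328682e-01, -4.05035913e-02,  1.40541323e+00,
       -7.26675001e-07,  1.57077932e+00]), 'qd': array([ 2.08904546e-04,  1.51456883e-05,  3.20418079e-03, -5.72620154e-04,
       -2.06869097e-05, -4.12383327e-04]), 'joint_efforts': array([ 1.02799098e-03, -4.36901343e+01,  3.53607559e+01,  1.36759385e-02,
        2.29938973e-05,  1.33545552e-05]), 'tool_pos': array([0.18814749, 0.48975534, 0.24760317]), 'orientation': array([-1.31788025e-04,  1.82356423e-01,  9.83232226e-01, -7.12501609e-04]), 'wrist_force': array([-0.18856874, -0.18484593,  0.17860981]), 'torque': array([0.02417831, 0.00300584, 0.01724537]), 'grip_force': 0.0, 'grip_width': 1.000606480303129}
[[-0.93  0.36 -0.  ]
 [ 0.36  0.93 -0.  ]
 [-0.   -0.   -1.  ]]
scene [-0.41913931 -0.53917253  0.73262243] [[ 0.46 -0.45  0.76]
 [-0.89 -0.25  0.39]
 [ 0.01 -0.86 -0.51]]
top [ 0.45683688 -0.05916894  0.93256725] [[-0.01 -1.    0.09]
 [-1.    0.02  0.01]
 [-0.01 -0.09 -1.  ]]
```

View pics/s0.png

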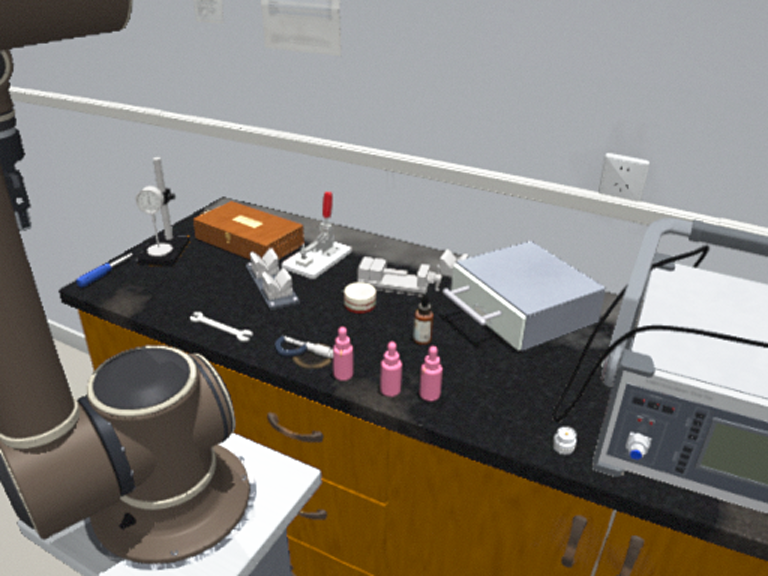

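View pics/t0.png

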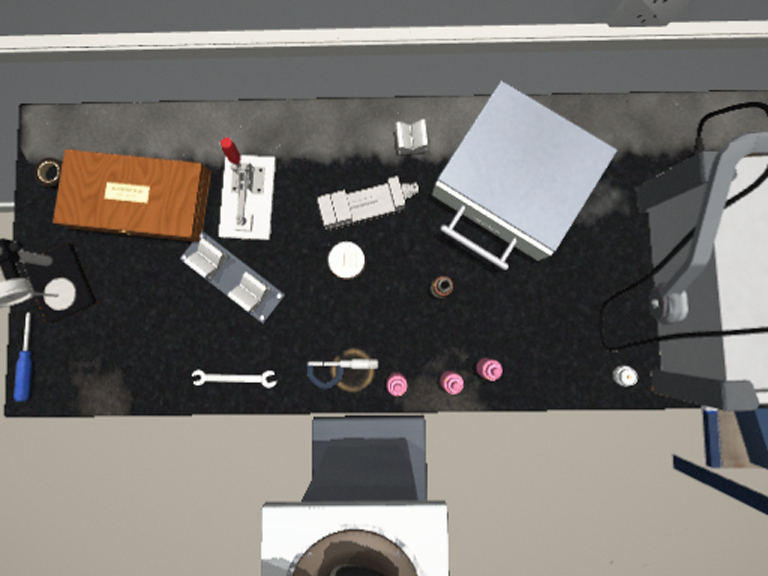

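The scene picture and the top view agree. In the top view (1.5x) the brown bottle at (442,287) stands in front of the drawer handle, (445,232) to (505,265). The pot is at (346,260), the V stand runs from (205,257) to (248,293), and the micrometer and spanner are at the front edge. Next I'll enlarge the cabinet and stand.

```bash
python3 - <<'E'
from h import *
im=viewer.snapshot("top")[:,:,::-1]
a=cv2.resize(im[45:205,280:420],None,fx=3.5,fy=3.5,interpolation=cv2.INTER_CUBIC)
b=cv2.resize(im[150:220,115:195],None,fx=3.5,fy=3.5,interpolation=cv2.INTER_CUBIC)
c=np.zeros((560,800,3),np.uint8);c[:,:490]=a;c[:245,500:780]=b
cv2.imwrite("pics/c1.png",c)
E
```

```text
(no output)
```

View pics/c1.png

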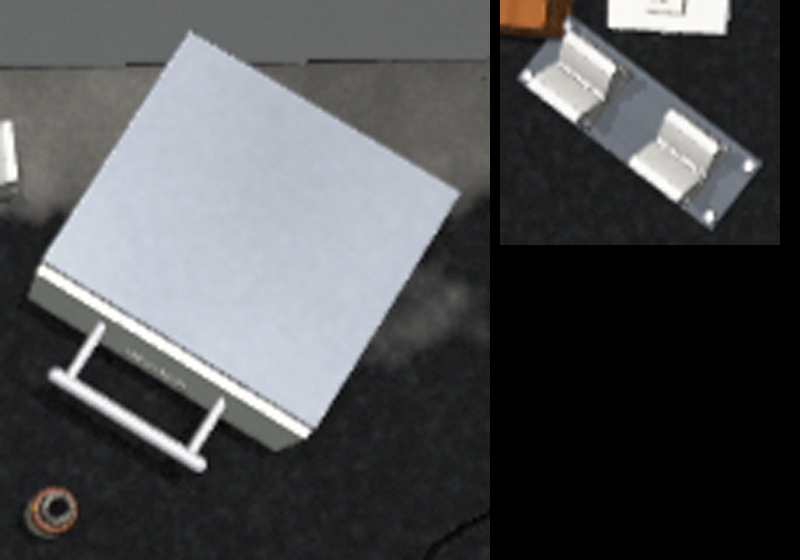

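Crop (3.5x): the cabinet's top corners are (191,31), (460,192), (314,432) and (43,263). The handle ends are (52,374) and (203,466), and the bottle's bulb is at (56,506). The stand plate corners are (762,160), (713,230) and (519,78), with vee lines (562,67)-(604,96) and (660,137)-(700,165).

```bash
python3 - <<'E'
from h import *
A=lambda L:(np.array(L)+.5)/3.5-.5+[280,45]
B=lambda L:(np.array(L)-[500,0]+.5)/3.5-.5+[115,150]
c=px("top",A([(191,31),(460,192),(314,432),(43,263)]),.084)
print("cab",c.round(4),np.linalg.norm(c-np.roll(c,-1,0),axis=1))
h=px("top",A([(52,374),(203,466)]),.057);print("h",h.round(4),np.linalg.norm(h[1]-h[0]))
d=h[1]-h[0];
for p,q in((c[3],c[2]),(c[0],c[1]),(h[0],h[1])):print(np.degrees(np.arctan2(*(q-p)[1::-1])))
for p,q in((c[3],c[0]),(c[2],c[1])):print("x",np.degrees(np.arctan2(*(q-p)[1::-1])))
print("bottle bulb",px("top",A([(56,506)]),.1),"capring",px("top",A([(51,511)]),.077))
s=px("top",B([(762,160),(713,230),(519,78),(568,15)]),.01);print("st",s.round(4),np.linalg.norm(s-np.roll(s,-1,0),axis=1),(s[0]+s[2])/2,(s[1]+s[3])/2)
print([np.degrees(np.arctan2(*(q-p)[1::-1])) for p,q in((s[2],s[1]),(s[3],s[0]))])
v=px("top",B([(562,67),(604,96),(660,137),(700,165)]),.032);print("vee",v.round(4))
print("pot",px("top",[(346/1.5,260/1.5)],.034))
print("pink",px("top",[(397/1.5,384/1.5),(452/1.5,383/1.5),(489/1.5,370/1.5)],.1))
print("mic",px("top",[(310/1.5,364/1.5),(377/1.5,364/1.5)],.01),px("top",[(325/1.5,388/1.5)],.01))
print("frame/vise",px("top",[(346/1.5,200/1.5),(415/1.5,186/1.5),(330/1.5,225/1.5)],.03))
print("clamp",px("top",[(219/1.5,238/1.5),(271/1.5,240/1.5),(205/1.5,240/1.5),(190/1.5,240/1.5)],[.01,.01,.05,.05]))
E
```

```text
cab [[ 0.8618 -0.26    0.084 ]
 [ 0.7401 -0.4451  0.084 ]
 [ 0.5711 -0.3348  0.084 ]
 [ 0.694  -0.15    0.084 ]] [0.22150861 0.2018495  0.22193048 0.20061132]
h [[ 0.6198 -0.1574  0.057 ]
 [ 0.5515 -0.2635  0.057 ]] 0.12615711910179192
-123.62210069448238
-123.302677066549
-122.77551771514473
x -33.2354563175613
x -33.1170966714882
bottle bulb [[ 0.52107062 -0.1530205   0.1       ]] capring [[ 0.51940455 -0.15204676  0.077     ]]
st [[0.516  0.1166 0.01  ]
 [0.464  0.1533 0.01  ]
 [0.5811 0.3017 0.01  ]
 [0.629  0.2651 0.01  ]] [0.06366024 0.1891166  0.060247   0.18665112] [0.54854119 0.20914433 0.01      ] [0.54646145 0.20919596 0.01      ]
[np.float64(-128.2700356671426), np.float64(-127.24791493577139)]
vee [[0.5859 0.2612 0.032 ]
 [0.5637 0.2296 0.032 ]
 [0.5327 0.1878 0.032 ]
 [0.5116 0.158  0.032 ]]
pot [[0.56972603 0.00574557 0.034     ]]
pink [[ 0.36570488 -0.07683488  0.1       ]
 [ 0.36612905 -0.16240255  0.1       ]
 [ 0.3853512  -0.22050022  0.1       ]]
mic [[ 0.39200004  0.07154014  0.01      ]
 [ 0.39046833 -0.04470181  0.01      ]] [[0.35062714 0.04569304 0.01      ]]
frame/vise [[ 0.67563261  0.00513928  0.03      ]
 [ 0.69847002 -0.11561415  0.03      ]
 [ 0.63190139  0.03332971  0.03      ]]
clamp [[0.61563799 0.23297099 0.01      ]
 [0.61054698 0.14030305 0.01      ]
 [0.60570339 0.24415943 0.05      ]
 [0.60611942 0.26979041 0.05      ]]
```

Request:
drive_tool --series '[[[-54, -48, 5, 0, 0, 0.149, 85], [-108, -96, 10, 0, 0, 0.297, 85], [-162, -144, 15, 0, 0, 0.446, 85], [-216, -192, 19, 0, 0, 0.595, 85], [-270, -240, 24, 0, 0, 0.744, 85], [-324, -288, 29, 0, 0, 0.893, 85], [-378, -336, 34, 0, 0, 1.041, 85], [-432, -384, 38, 0, 0, 1.19, 85], [-486, -432, 43, 0, 0, 1.339, 85], [-540, -480, 48, 0, 0, 1.488, 85]]]'

```text
t: 1.15
tool_pos: [0.4178, 0.0449, 0.2151]
orientation: [0.0, 0.802, 0.597, 0.0]
wrist_force: [2.1, 1.1, -0.2]
grip_width: 0.994
grip_force: 0.0
```

```bash
cat >> h.py <<'E'
def go(p,yaw):
    "tool-axis mm shift and rotation vector to TCP p, pointing down, closing axis at yaw deg"
    s=ctrl.read_state(); q=s["orientation"]; r=R.from_quat([q[1],q[2],q[3],q[0]])
    a=np.radians(yaw); y=np.array([np.cos(a),np.sin(a),0]); z=np.array([0,0,-1.]); x=np.cross(y,z)
    t=R.from_matrix(np.c_[x,y,z]); print("t",s["t"],"tcp",s["tool_pos"].round(4),"shift",(r.inv().apply(np.array(p)-s["tool_pos"])*1000).round(1),"rot",(r.inv()*t).as_rotvec().round(3),"f",s["wrist_force"].round(1),"q",s["joint_pos"].round(2))
E
python3 -c "
from h import *
go([.52,-.1525,.2],-33.3)"
```

```text
t 1.15 tcp [0.4178 0.0449 0.2151] shift [-159.9  154.4   15.1] rot [ 0.    -0.     0.291] f [ 2.1  1.1 -0.2] q [ 0.11 -0.07 -0.31  1.33  0.    1.97]
```

Request:
drive_tool --series '[[[-40, 39, 4, 0, 0, 0.1, 85], [-80, 77, 8, 0, 0, 0.2, 85], [-120, 116, 12, 0, 0, 0.291, 85], [-160, 154, 15, 0, 0, 0.291, 85], [-160, 154, 15, 0, 0, 0.291, 85], [-160, 154, 15, 0, 0, 0.291, 85]]]'

```text
t: 1.75
tool_pos: [0.5212, -0.1525, 0.1987]
orientation: [-0.0, 0.879, 0.476, -0.001]
wrist_force: [0.6, 1.0, -0.5]
grip_width: 0.998
grip_force: 0.0
```

```bash
python3 - <<'E'
from h import *
go([.52,-.1525,.2],-33.3)
go([.52,-.1525,.068],-33.3)
E
```

```text
t 1.75 tcp [ 0.5212 -0.1525  0.1987] shift [-0.7 -1.  -1.3] rot [-0.001  0.001  0.002] f [ 0.6  1.  -0.5] q [-0.28  0.17 -0.1   1.31 -0.    1.87]
t 1.75 tcp [ 0.5212 -0.1525  0.1987] shift [ -0.6  -0.8 130.7] rot [-0.001  0.001  0.002] f [ 0.6  1.  -0.5] q [-0.28  0.17 -0.1   1.31 -0.    1.87]
```

Request:
drive_tool --series '[[[0, -1, 40, 0, 0, 0, 70], [0, -1, 80, 0, 0, 0, 60], [0, -1, 115, 0, 0, 0, 60], [0, -1, 130, 0, 0, 0, 60], [0, -1, 130, 0, 0, 0, 60], [0, -1, 130, 0, 0, 0, 20], [0, -1, 130, 0, 0, 0, 15], [0, -1, 130, 0, 0, 0, 15], [0, -1, 130, 0, 0, 0, 15], [0, -1, 130, 0, 0, 0, 15]]]' --newtons 25

```text
t: 2.75
tool_pos: [0.5208, -0.1496, 0.0718]
orientation: [0.001, 0.879, 0.478, 0.001]
wrist_force: [0.4, -0.5, 7.8]
grip_width: 0.346
grip_force: 25.2
```

```bash
python3 - <<'E'
from h import *
print(ctrl.read_state()["grip_width"]*85.4,ctrl.read_state()["grip_force"])
go([.45,.06,.068],-33.3)
E
```

```text
29.55461092428876 25.177528637472236
t 2.75 tcp [ 0.5208 -0.1496  0.0718] shift [ 137.3 -173.4    3.4] rot [ 0.003 -0.001  0.006] f [ 0.4 -0.5  7.8] q [-0.28  0.21 -0.33  1.03  0.    1.87]
```

Request:
drive_tool --series '[[[0, 0, 0, 0, 0, 0, 50], [0, 0, 0, 0, 0, 0, 60], [0, 0, 0, 0, 0, 0, 60], [0, 0, -12, 0, 0, 0, 60], [0, 0, -12, 0, 0, 0, 60], [0, 0, -12, 0, 0, 0, 60]]]'

```text
t: 3.35
tool_pos: [0.5201, -0.1494, 0.0828]
orientation: [0.0, 0.879, 0.478, 0.0]
wrist_force: [-0.2, 0.3, -0.3]
grip_width: 0.701
grip_force: 0.0
```

```bash
python3 - <<'E'
from h import *
go([.45,.06,.068],-33.3)
im=np.hstack([cv2.resize(viewer.snapshot("scene")[160:260,220:340,::-1],None,fx=3.3,fy=3.3),cv2.resize(viewer.snapshot("top")[140:240,240:360,::-1],None,fx=3.3,fy=3.3)])
cv2.imwrite("pics/b1.png",im)
E
```

```text
t 3.35 tcp [ 0.5201 -0.1494  0.0828] shift [ 137.6 -172.7   14.6] rot [ 0.001 -0.     0.006] f [-0.2  0.3 -0.3] q [-0.28  0.21 -0.31  1.05  0.    1.87]
```

View pics/b1.png

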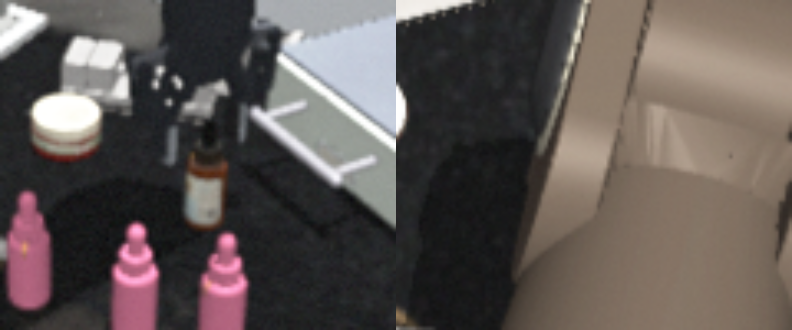

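The bottle stands upright between the fingers: in the left half the cap is near (210,150) and the base near (205,225). The fingers are now at cap height, so I'll close on the cap.

Request:
drive_tool --series '[[[0, 0, 0, 0, 0, 0, 15], [0, 0, 0, 0, 0, 0, 12], [0, 0, 0, 0, 0, 0, 12], [0, 0, 0, 0, 0, 0, 12], [0, 0, 0, 0, 0, 0, 12], [0, 0, 0, 0, 0, 0, 12]]]' --newtons 25

```text
t: 4.05
tool_pos: [0.5197, -0.1493, 0.0821]
orientation: [0.0, 0.879, 0.478, -0.0]
wrist_force: [0.1, 0.2, 0.7]
grip_width: 0.264
grip_force: 23.8
```

```bash
python3 - <<'E'
from h import *
print(ctrl.read_state()["grip_width"]*85.4)
go([.45,.06,.083],-33.3)
E
```

```text
22.510252416878977
t 4.05 tcp [ 0.5197 -0.1493  0.0821] shift [ 137.7 -172.3   -0.9] rot [0.    0.    0.006] f [0.1 0.2 0.7] q [-0.28  0.21 -0.31  1.05 -0.    1.87]
```

Request:
drive_tool --series '[[[0, 0, -15, 0, 0, 0, 12], [0, 0, -40, 0, 0, 0, 12], [20, -25, -50, 0, 0, 0, 12], [46, -58, -50, 0, 0, 0, 12], [74, -92, -50, 0, 0, 0, 12], [102, -128, -50, 0, 0, 0, 12], [125, -156, -50, 0, 0, 0, 12], [138, -172, -50, 0, 0, 0, 12], [138, -172, -50, 0, 0, 0, 12], [138, -172, -35, 0, 0, 0, 12]]]'

```text
t: 5.05
tool_pos: [0.4515, 0.0605, 0.1186]
orientation: [0.001, 0.878, 0.478, 0.002]
wrist_force: [0.2, -0.2, -1.5]
grip_width: 0.265
grip_force: 23.9
```

Request:
drive_tool --series '[[[0, 0, 12, 0, 0, 0, 12], [0, 0, 22, 0, 0, 0, 12], [0, 0, 29, 0, 0, 0, 12], [0, 0, 32, 0, 0, 0, 12], [0, 0, 33.5, 0, 0, 0, 12], [0, 0, 34.5, 0, 0, 0, 12], [0, 0, 34.5, 0, 0, 0, 12], [0, 0, 34.5, 0, 0, 0, 12]]]'

```text
t: 5.85
tool_pos: [0.4506, 0.0601, 0.083]
orientation: [0.0, 0.879, 0.478, 0.0]
wrist_force: [0.1, -0.1, -0.2]
grip_width: 0.257
grip_force: 23.9
```

Request:
drive_tool --series '[[[0, 0, 1, 0, 0, 0, 12], [0, 0, 1, 0, 0, 0, 12], [0, 0, 1, 0, 0, 0, 35], [0, 0, 1, 0, 0, 0, 60], [0, 0, 1, 0, 0, 0, 60], [0, 0, -10, 0, 0, 0, 60], [0, 0, -40, 0, 0, 0, 60], [0, 0, -80, 0, 0, 0, 60], [0, 0, -80, 0, 0, 0, 60]]]'

```text
t: 6.75
tool_pos: [0.453, 0.0604, 0.1683]
orientation: [0.002, 0.879, 0.478, 0.004]
wrist_force: [1.2, -0.1, 0.2]
grip_width: 0.702
grip_force: 0.0
```

```bash
python3 - <<'E'
from h import *
go([.585,-.2105,.16],-33.3)
go([.585,-.2105,.053],-33.3)
im=viewer.snapshot("scene");cv2.imwrite("pics/b2.png",cv2.resize(im[150:270,130:330,::-1],None,fx=4,fy=4))
E
```

```text
t 6.75 tcp [0.453  0.0604 0.1683] shift [-155.6  258.1    9.1] rot [ 0.006 -0.005  0.006] f [ 1.2 -0.1  0.2] q [ 0.13  0.   -0.35  1.21 -0.    2.28]
t 6.75 tcp [0.453  0.0604 0.1683] shift [-156.2  257.4  116.1] rot [ 0.006 -0.005  0.006] f [ 1.2 -0.1  0.2] q [ 0.13  0.   -0.35  1.21 -0.    2.28]
```

View pics/b2.png

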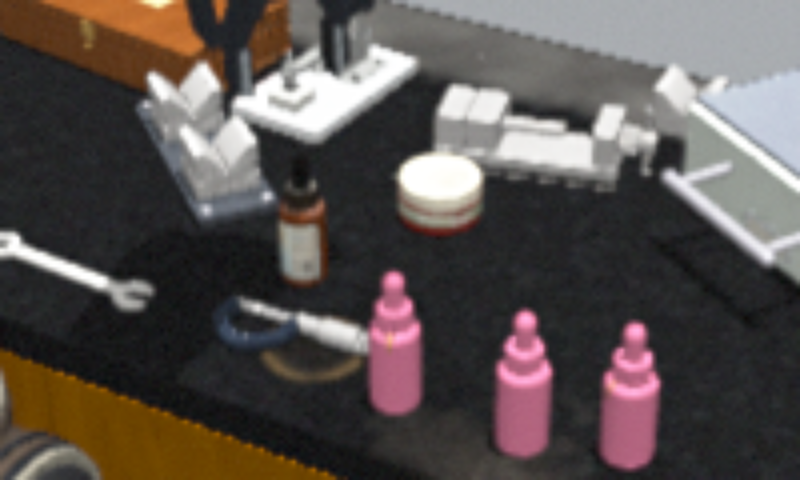

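The bottle stands upright at (303,235) between the stand and the micrometer, clear of the pot at (440,190). Next is the handle.

Request:
drive_tool --series '[[[-20, 34, 1, 0, 0, 0, 50], [-42, 69, 2, 0, 0, 0, 40], [-65, 108, 4, 0, 0, 0, 40], [-88, 147, 5, 0, 0, 0, 40], [-112, 186, 7, 0, 0, 0, 40], [-135, 225, 9, 0, 0, 0, 40], [-156, 258, 9, 0, 0, 0.006, 40], [-156, 258, 9, 0, 0, 0.006, 40], [-156, 258, 9, 0, 0, 0.006, 40], [-156, 258, 9, 0, 0, 0.006, 40]]]'

```text
t: 7.8
tool_pos: [0.5814, -0.2103, 0.1532]
orientation: [-0.001, 0.88, 0.475, -0.0]
wrist_force: [0.1, 0.6, -0.2]
grip_width: 0.468
grip_force: 0.0
```

```bash
python3 - <<'E'
from h import *
go([.585,-.2105,.053],-33.3)
E
```

```text
t 7.8 tcp [ 0.5814 -0.2103  0.1532] shift [  1.8   3.3 100.2] rot [-0.001  0.     0.001] f [ 0.1  0.6 -0.2] q [-0.35  0.32 -0.01  1.25  0.    1.8 ]
```

Request:
drive_tool --series '[[[2, 3, 35, 0, 0, 0, 40], [2, 3, 70, 0, 0, 0, 40], [2, 3, 95, 0, 0, 0, 40], [2, 3, 100, 0, 0, 0, 40], [2, 3, 100, 0, 0, 0, 25], [2, 3, 100, 0, 0, 0, 5], [2, 3, 100, 0, 0, 0, 3], [2, 3, 100, 0, 0, 0, 3], [2, 3, 100, 0, 0, 0, 3], [2, 3, 100, 0, 0, 0, 3]]]' --newtons 50

```text
t: 8.8
tool_pos: [0.5855, -0.2102, 0.0555]
orientation: [-0.0, 0.88, 0.475, 0.001]
wrist_force: [-4.1, 3.5, 0.8]
grip_width: 0.104
grip_force: 48.7
```

```bash
python3 - <<'E'
from h import *
print(ctrl.read_state()["grip_width"]*85.4)
s=ctrl.read_state()["tool_pos"];go(s+.175*np.array([-.8358,.549,0]),-33.3)
E
```

```text
8.923025234084225
t 8.8 tcp [ 0.5855 -0.2102  0.0555] shift [   0.2 -175.     0. ] rot [-0.    -0.001  0.001] f [-4.1  3.5  0.8] q [-0.35  0.37 -0.16  1.05  0.    1.81]
```

Request:
drive_tool --series '[[[0, -8, 0, 0, 0, 0, 3], [0, -22, 0, 0, 0, 0, 3], [0, -40, 0, 0, 0, 0, 3], [0, -60, 0, 0, 0, 0, 3], [0, -80, 0, 0, 0, 0, 3], [0, -100, 0, 0, 0, 0, 3], [0, -120, 0, 0, 0, 0, 3], [0, -138, 0, 0, 0, 0, 3], [0, -152, 0, 0, 0, 0, 3], [0, -162, 0, 0, 0, 0, 3]]]'

```text
t: 9.8
tool_pos: [0.4511, -0.1218, 0.0554]
orientation: [0.001, 0.88, 0.475, 0.002]
wrist_force: [4.5, 3.2, 5.1]
grip_width: 0.105
grip_force: 50.2
```

Request:
drive_tool --series '[[[0, -4, 0, 0, 0, 0, 3], [0, -8, 0, 0, 0, 0, 3], [0, -10, 0, 0, 0, 0, 3], [0, -11, 0, 0, 0, 0, 3], [0, -11, 0, 0, 0, 0, 3], [0, -11, 0, 0, 0, 0, 3]]]'

```text
t: 10.4
tool_pos: [0.4434, -0.1166, 0.0554]
orientation: [0.002, 0.88, 0.475, 0.002]
wrist_force: [5.1, 1.4, 5.3]
grip_width: 0.106
grip_force: 50.2
```

```bash
python3 - <<'E'
from h import *
s=ctrl.read_state()["tool_pos"];print(np.linalg.norm(s-[.5855,-.2102,.0555]));go(s,-33.3)
E
```

```text
0.17014135281819848
t 10.4 tcp [ 0.4434 -0.1166  0.0554] shift [0. 0. 0.] rot [ 0.005 -0.002  0.   ] f [5.1 1.4 5.3] q [-0.26  0.07 -0.53  0.96  0.    1.89]
```

Request:
drive_tool --series '[[[0, -3, 0, 0, 0, 0, 3], [0, -4, 0, 0, 0, 0, 3], [0, -4, 0, 0, 0, 0, 3], [0, -4, 0, 0, 0, 0, 3]]]'

```text
t: 10.8
tool_pos: [0.4432, -0.1165, 0.0555]
orientation: [0.005, 0.88, 0.475, 0.003]
wrist_force: [16.4, -7.0, -7.7]
grip_width: 0.106
grip_force: 49.2
```

Request:
drive_tool --series '[[[0, 4, 0, 0, 0, 0, 20], [0, 4, 0, 0, 0, 0, 40], [0, 4, 0, 0, 0, 0, 40], [0, 4, -20, 0, 0, 0, 40], [0, 4, -60, 0, 0, 0, 40], [0, 4, -110, 0, 0, 0, 40], [40, -10, -140, 0, 0, 0, 40], [80, -30, -160, 0, 0, 0, 40], [120, -50, -160, 0, 0, 0, 40], [160, -70, -160, 0, 0, 0, 40]]]'

```text
t: 11.8
tool_pos: [0.4667, 0.0597, 0.2145]
orientation: [0.0, 0.88, 0.475, 0.0]
wrist_force: [0.6, 0.4, 0.9]
grip_width: 0.464
grip_force: 0.0
```

Request:
drive_tool --series '[[[40, -20, 0, 0, 0, 0, 40], [80, -40, 0, 0, 0, 0, 40], [120, -60, 0, 0, 0, 0, 40], [160, -80, 0, 0, 0, 0, 40], [200, -90, 0, 0, 0, 0, 40], [200, -90, 0, 0, 0, 0, 40]]]'

```text
t: 12.4
tool_pos: [0.5016, 0.2786, 0.2121]
orientation: [-0.0, 0.879, 0.477, -0.001]
wrist_force: [0.1, 0.9, -0.0]
grip_width: 0.468
grip_force: 0.0
```

```bash
python3 - <<'E'
from h import *
im=viewer.snapshot("top")[:,:,::-1].copy();cv2.imwrite("pics/full.png",im);s=ctrl.read_state();print(s["t"],s["tool_pos"])
# expected drawer region
o=np.array([.717,-.2975,0]);ex=np.array([.836,-.549,0]);ey=np.array([.549,.836,0])
f=lambda x,y,z:o+ex*x+ey*y+[0,0,z]
print(proj("top",[f(-.266,-.1,.064),f(-.266,.1,.064),f(-.1,.1,.064),f(-.1,-.1,.064),f(-.328,0,.055)]))
a=cv2.resize(im[85:225,265:395],None,fx=4,fy=4,interpolation=cv2.INTER_CUBIC)
cv2.imwrite("pics/d1.png",a)
E
```

```text
12.45 [0.5009581  0.2764739  0.21231575]
[[328.33228901 222.92843116]
 [259.44744966 179.45343109]
 [294.75467167 124.11230466]
 [363.17580137 166.27894065]
 [280.07086936 222.29363094]]
```

View pics/d1.png

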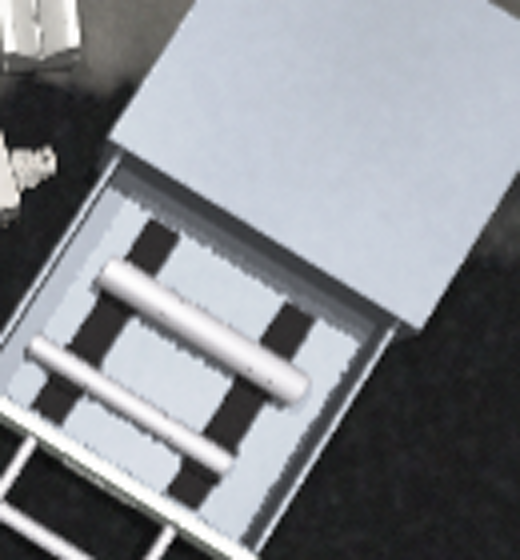

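The drawer is fully open: the pull force rose to 18 N at 170 mm. The thick mandrel is the rear one, with its axis from (107,274) to (302,388) in the crop; the thin one runs from (35,347) to (228,463).

```bash
python3 - <<'E'
from h import *
A=lambda L:(np.array(L)+.5)/4-.5+[265,85]
m=px("top",A([(107,274),(302,388)]),.036);c=m.mean(0);d=m[0]-m[1]
print(m,c,np.linalg.norm(d),np.degrees(np.arctan2(d[1],d[0]))-90)
q=c-[.717,-.2975,c[2]];print("cab",q@[.836,-.549,0],q@[.549,.836,0])
go([*c[:2],.16],-33.3);go([*c[:2],.037],-33.3)
E
```

```text
[[ 0.61955139 -0.15159367  0.036     ]
 [ 0.54376232 -0.27434713  0.036     ]] [ 0.58165686 -0.2129704   0.036     ] 0.14426501336977307 -31.6915477097994
cab -0.15955361902340345 -0.0036366383219846865
t 12.45 tcp [0.501  0.2765 0.2123] shift [-365.8  334.9   52.8] rot [-0.001  0.002  0.003] f [-1.  -0.9 -0.3] q [ 0.5   0.22 -0.01  1.35 -0.    2.65]
t 12.45 tcp [0.501  0.2765 0.2123] shift [-365.5  335.1  175.8] rot [-0.001  0.002  0.003] f [-1.  -0.9 -0.3] q [ 0.5   0.22 -0.01  1.35 -0.    2.65]
```

Request:
drive_tool --series '[[[-36, 33, 5, 0, 0, 0, 50], [-72, 66, 10, 0, 0, 0, 50], [-108, 99, 15, 0, 0, 0, 50], [-144, 132, 20, 0, 0, 0, 50], [-180, 165, 25, 0, 0, 0, 50], [-216, 198, 30, 0, 0, 0, 50], [-252, 231, 35, 0, 0, 0, 50], [-288, 264, 40, 0, 0, 0, 50], [-324, 297, 45, 0, 0, 0, 50], [-354, 325, 50, 0, 0, 0, 50]]]'

```text
t: 13.45
tool_pos: [0.5772, -0.2029, 0.1636]
orientation: [-0.0, 0.881, 0.474, -0.0]
wrist_force: [0.8, 0.5, 0.8]
grip_width: 0.587
grip_force: 0.0
```

Request:
drive_tool --series '[[[-10, 10, 3, 0, 0, 0, 50], [-10, 10, 3, 0, 0, 0, 50], [-10, 10, 3, 0, 0, 0, 50], [-10, 10, 3, 0, 0, 0, 50]]]'

```text
t: 13.85
tool_pos: [0.5813, -0.2122, 0.1611]
orientation: [-0.0, 0.88, 0.475, 0.0]
wrist_force: [0.6, 1.1, -0.4]
grip_width: 0.585
grip_force: 0.0
```

```bash
python3 - <<'E'
from h import *
go([.5826,-.2115,.037],-33.3)
im=viewer.snapshot("top")[:,:,::-1].copy();cv2.imwrite("pics/full2.png",im)
o=np.array([.5475,.2092,0])
# coarse-to-fine: model outline fit for the plate/V blocks from edges
g=cv2.GaussianBlur(cv2.cvtColor(im,cv2.COLOR_BGR2GRAY),(0,0),.7)
def model(x,y,a):
    c,s=np.cos(a),np.sin(a);E=np.array([c,s,0]);F=np.array([-s,c,0]);b=np.array([x,y,0])
    return lambda u,v,z:b+E*u+F*v+np.array([0,0,z])
def segs(x,y,a):
    f=model(x,y,a);S=[]
    t=np.linspace(-.093,.093,60); v=np.linspace(-.03,.03,20)
    L=[f(u,-.032,.01) for u in t]+[f(u,.032,.01) for u in t]+[f(-.095,w,.01) for w in v]+[f(.095,w,.01) for w in v]
    for u0 in(-.07,.025):
        for w in(-.025,.025,-.018,.018): L+=[f(u0+k,w,.05) for k in np.linspace(0,.045,15)]
        L+=[f(u0+k,0,.032) for k in np.linspace(0,.045,15)]
    return np.array(L)
gx,gy=cv2.Sobel(g,cv2.CV_32F,1,0),cv2.Sobel(g,cv2.CV_32F,0,1);M=cv2.GaussianBlur(np.minimum(np.hypot(gx,gy),150),(0,0),.8)
def sc(p):
    q=proj("top",segs(*p)).astype(np.float32);return -cv2.remap(M,q[None,:,0],q[None,:,1],cv2.INTER_LINEAR).mean()
from scipy.optimize import brute,fmin
r=brute(sc,((.540,.5561,.002),(.201,.2171,.002),(np.radians(-131),np.radians(-123.9),.0175)),finish=fmin)
print(r[:2],np.degrees(r[2]),sc(r))
x0,y0=110,140;s=6
a=cv2.resize(im[140:225,110:200],None,fx=s,fy=s,interpolation=cv2.INTER_CUBIC)
for q in proj("top",segs(*r)): cv2.circle(a,tuple(int(k) for k in (q-[x0,y0]+.5)*s-.5),1,(0,0,255),-1)
cv2.imwrite("pics/st.png",a)
E
```

```text
t 13.85 tcp [ 0.5813 -0.2122  0.1611] shift [  1.3   0.7 124.1] rot [-0.    -0.     0.001] f [ 0.6  1.1 -0.4] q [-0.35  0.32  0.01  1.26  0.    1.8 ]
[0.54741719 0.21046212] -128.0160086496532 -123.76991
```

View pics/st.png

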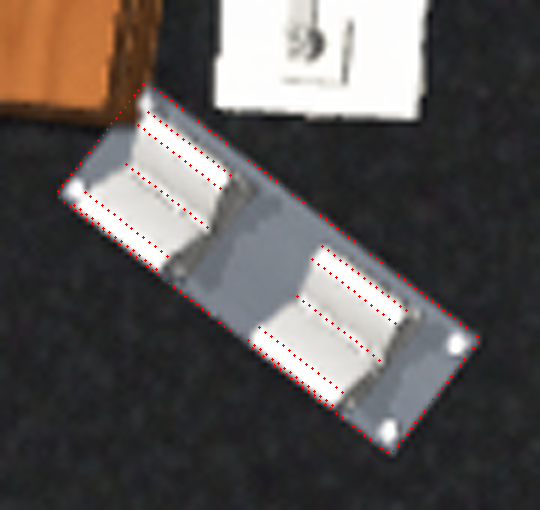

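The fitted outline lies on the plate and both vees: seat (0.5474, 0.2105), axis -128.0°. I'll grasp the mandrel now.

Request:
drive_tool --series '[[[1, 1, 35, 0, 0, 0, 50], [1, 1, 70, 0, 0, 0, 50], [1, 1, 100, 0, 0, 0, 50], [1, 1, 115, 0, 0, 0, 50], [1, 1, 123, 0, 0, 0, 50], [1, 1, 123, 0, 0, 0, 50], [1, 1, 123, 0, 0, 0, 50]]]'

```text
t: 14.6
tool_pos: [0.5826, -0.2121, 0.0382]
orientation: [-0.001, 0.88, 0.475, -0.0]
wrist_force: [-5.0, 3.2, -1.8]
grip_width: 0.586
grip_force: 0.0
```

Request:
drive_tool --series '[[[0, 0, 0, 0, 0, 0, 30], [0, 0, 0, 0, 0, 0, 15], [0, 0, 0, 0, 0, 0, 12], [0, 0, 0, 0, 0, 0, 12], [0, 0, 0, 0, 0, 0, 12], [0, 0, 0, 0, 0, 0, 12]]]' --newtons 40

```text
t: 15.2
tool_pos: [0.5843, -0.2134, 0.0392]
orientation: [0.001, 0.88, 0.475, 0.001]
wrist_force: [-1.0, 0.6, 6.6]
grip_width: 0.263
grip_force: 39.2
```

```bash
python3 - <<'E'
from h import *
print(ctrl.read_state()["grip_width"]*85.4)
go([.5474,.2105,.16],-38)
E
```

```text
22.449161726003716
t 15.2 tcp [ 0.5843 -0.2134  0.0392] shift [ 334.2 -263.2 -121.2] rot [ 0.003 -0.001  0.082] f [-1.   0.6  6.6] q [-0.35  0.38 -0.18  1.01  0.    1.8 ]
```

Request:
drive_tool --series '[[[0, 0, -6, 0, 0, 0, 12], [0, 0, -20, 0, 0, 0, 12], [0, 0, -45, 0, 0, 0, 12], [0, 0, -75, 0, 0, 0, 12], [0, 0, -105, 0, 0, 0, 12], [0, 0, -125, 0, 0, 0, 12], [15, -12, -135, 0, 0, 0, 12], [40, -31, -135, 0, 0, 0, 12], [70, -55, -135, 0, 0, 0.02, 12], [102, -80, -135, 0, 0, 0.03, 12]]]'

```text
t: 16.2
tool_pos: [0.5714, -0.0824, 0.1725]
orientation: [-0.0, 0.887, 0.461, -0.0]
wrist_force: [1.3, -0.0, -4.6]
grip_width: 0.263
grip_force: 39.8
```

Request:
drive_tool --series '[[[32, -26, 0, 0, 0, 0.01, 12], [64, -51, 0, 0, 0, 0.02, 12], [96, -77, 0, 0, 0, 0.03, 12], [128, -102, 0, 0, 0, 0.04, 12], [160, -128, 0, 0, 0, 0.05, 12], [185, -148, 0, 0, 0, 0.05, 12], [205, -164, 0, 0, 0, 0.05, 12], [215, -172, 0, 0, 0, 0.05, 12], [215, -172, 0, 0, 0, 0.05, 12], [215, -172, 0, 0, 0, 0.05, 12]]]'

```text
t: 17.2
tool_pos: [0.5543, 0.1906, 0.1725]
orientation: [0.0, 0.898, 0.44, -0.0]
wrist_force: [0.3, -0.0, -3.6]
grip_width: 0.262
grip_force: 39.8
```

```bash
python3 - <<'E'
from h import *
print(ctrl.read_state()["grip_width"]*85.4)
go([.5474,.2105,.10],-38)
im=np.hstack([cv2.resize(viewer.snapshot("scene")[130:250,120:370,::-1],None,fx=3.1,fy=3.1)])
t=viewer.snapshot("top")[:,:,::-1];cv2.imwrite("pics/full3.png",t)
cv2.imwrite("pics/m1.png",im)
E
```

```text
22.36298337212607
t 17.2 tcp [0.5543 0.1906 0.1725] shift [ 11.6 -17.7  72.4] rot [0.    0.001 0.003] f [ 0.3 -0.  -3.6] q [ 0.33  0.25 -0.05  1.27 -0.    2.56]
```

View pics/m1.png

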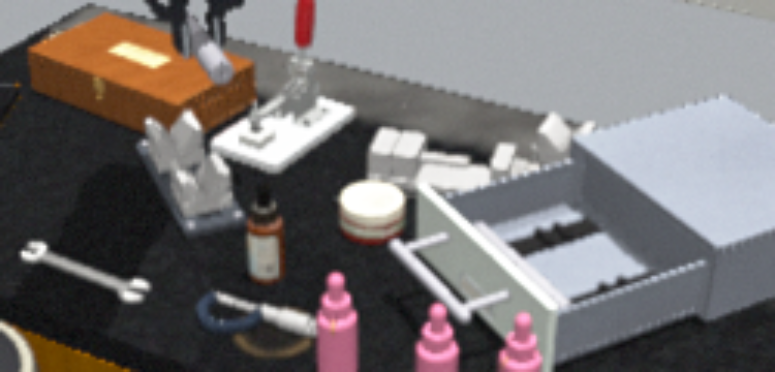

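The mandrel is level in the gripper. The drawer is open with the thin mandrel inside, and the pot and bottle are upright. Now I'll align over the stand and lower.

Request:
drive_tool --series '[[[6, -9, 20, 0, 0, 0, 12], [12, -18, 45, 0, 0, 0.003, 12], [12, -18, 70, 0, 0, 0.003, 12], [12, -18, 80, 0, 0, 0.003, 12], [12, -18, 80, 0, 0, 0.003, 12], [12, -18, 80, 0, 0, 0.003, 12], [12, -18, 80, 0, 0, 0.003, 12]]]'

```text
t: 18.0
tool_pos: [0.5489, 0.2113, 0.0943]
orientation: [0.0, 0.899, 0.438, 0.001]
wrist_force: [-0.9, 0.0, -3.4]
grip_width: 0.266
grip_force: 39.7
```

```bash
python3 - <<'E'
from h import *
go([.5474,.2105,.0542],-38)
E
```

```text
t 18.0 tcp [0.5489 0.2113 0.0943] shift [-1.7 -0.7 40.1] rot [ 0.001 -0.002 -0.001] f [-0.9  0.  -3.4] q [ 0.37  0.28 -0.19  1.1  -0.    2.6 ]
```

Request:
drive_tool --series '[[[-1, -1, 10, 0, 0, 0, 12], [-1.5, -1, 20, 0, 0, 0, 12], [-1.5, -1, 28, 0, 0, 0, 12], [-1.5, -1, 33, 0, 0, 0, 12], [-1.5, -1, 36, 0, 0, 0, 12], [-1.5, -1, 37, 0, 0, 0, 12], [-1.5, -1, 37, 0, 0, 0, 12], [-1.5, -1, 37, 0, 0, 0, 12]]]'

```text
t: 18.8
tool_pos: [0.5464, 0.2109, 0.056]
orientation: [0.0, 0.899, 0.438, 0.0]
wrist_force: [-0.3, 0.6, -4.8]
grip_width: 0.261
grip_force: 39.8
```

Request:
drive_tool --series '[[[0, 0, 1, 0, 0, 0, 12], [0, 0, 2, 0, 0, 0, 12], [0, 0, 2, 0, 0, 0, 12], [0, 0, 2, 0, 0, 0, 12]]]'

```text
t: 19.2
tool_pos: [0.5468, 0.2108, 0.0543]
orientation: [0.0, 0.899, 0.438, 0.001]
wrist_force: [1.4, -1.2, 1.9]
grip_width: 0.265
grip_force: 40.3
```

```bash
python3 - <<'E'
from h import *
go([.5474,.2105,.0542],-38)
E
```

```text
t 19.2 tcp [0.5468 0.2108 0.0543] shift [0.1 0.6 0.1] rot [ 0.001 -0.001 -0.001] f [ 1.4 -1.2  1.9] q [ 0.37  0.3  -0.25  1.02 -0.    2.6 ]
```

Request:
drive_tool --series '[[[0, 0, 0.7, 0, 0, 0, 12], [0, 0, 0.7, 0, 0, 0, 12], [0, 0, 0.7, 0, 0, 0, 22], [0, 0, 0.7, 0, 0, 0, 30], [0, 0, 0.7, 0, 0, 0, 45], [0, 0, 0.7, 0, 0, 0, 45], [0, 0, 0.7, 0, 0, 0, 45]]]' --newtons 20

```text
t: 19.9
tool_pos: [0.546, 0.2109, 0.0527]
orientation: [-0.0, 0.899, 0.438, -0.0]
wrist_force: [-0.6, -0.2, 0.4]
grip_width: 0.531
grip_force: 0.0
```

Request:
drive_tool --series '[[[0, 0, -10, 0, 0, 0, 45], [0, 0, -30, 0, 0, 0, 45], [0, 0, -60, 0, 0, 0, 45], [0, 0, -100, 0, 0, 0, 45], [0, 0, -140, 0, 0, 0, 45], [20, -40, -150, 0, 0, 0, 45], [40, -80, -150, 0, 0, 0, 45], [60, -120, -150, 0, 0, 0, 45], [80, -160, -150, 0, 0, 0, 45], [100, -200, -150, 0, 0, 0, 45]]]'

```text
t: 20.9
tool_pos: [0.4493, 0.4143, 0.2039]
orientation: [-0.0, 0.899, 0.438, 0.0]
wrist_force: [1.1, 0.1, 0.2]
grip_width: 0.528
grip_force: 0.0
```

Request:
drive_tool --series '[[[10, -40, 0, 0, 0, 0, 45], [20, -80, 0, 0, 0, 0, 45], [30, -110, 0, 0, 0, 0, 45], [30, -110, 0, 0, 0, 0, 45], [30, -110, 0, 0, 0, 0, 45], [30, -110, 0, 0, 0, 0, 45]]]'

```text
t: 21.5
tool_pos: [0.3862, 0.5009, 0.2033]
orientation: [-0.001, 0.897, 0.441, -0.001]
wrist_force: [0.8, -0.1, 0.4]
grip_width: 0.529
grip_force: 0.0
```

```bash
python3 - <<'E'
from h import *
s=ctrl.read_state();print(s["t"],s["tool_pos"],s["qd"].round(3))
t=viewer.snapshot("top")[:,:,::-1];sc=viewer.snapshot("scene")[:,:,::-1]
c=np.zeros((560,790,3),np.uint8)
c[:340,:360]=cv2.resize(t[140:225,110:200],None,fx=4,fy=4,interpolation=cv2.INTER_CUBIC)
c[:280,370:770]=cv2.resize(t[85:225,200:400],None,fx=2,fy=2)
c[345:555,:750]=cv2.resize(sc[145:215,120:370],None,fx=3,fy=3)
cv2.imwrite("pics/e1.png",c)
E
```

```text
21.5 [0.38616684 0.50085427 0.20325404] [-0.013 -0.004 -0.006 -0.004  0.    -0.   ]
```

View pics/e1.png

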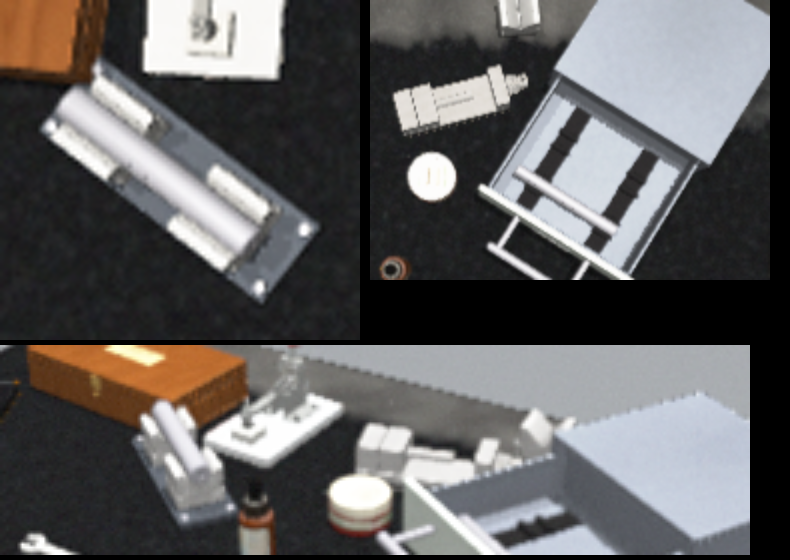

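The mandrel lies in both vees, with ends near (72,100) and (250,243) in the left crop. The drawer is open with the thin mandrel in it. I'll check the centring before handing in.

```bash
python3 - <<'E'
from h import *
A=lambda L:(np.array(L)+.5)/4-.5+[110,140]
m=px("top",A([(72,102),(250,242)]),.05);c=m.mean(0)-[.5474,.2105,.05];a=np.radians(-128);print(np.linalg.norm(m[0]-m[1]),c@[np.cos(a),np.sin(a),0],c@[-np.sin(a),np.cos(a),0])
h=px("top",(np.array([(491-370,246),(482-370,186),(634-370,277)])+.5)/2-.5+[200,85],[.058,.079,.079])
print((h-[.717,-.2975,0])@[.836,-.549,0],"expect -.328,-.278")
E
```

```text
0.14600752730725938 0.0004052412516582708 0.00038644248611304703
[-0.32414534 -0.26880717 -0.26374275] expect -.328,-.278
```

```bash
python3 - <<'E'
from h import *
g=lambda i:np.float32(cv2.cvtColor(i,cv2.COLOR_BGR2GRAY))[160:225,255:335]
print(cv2.phaseCorrelate(g(cv2.imread("pics/full.png")),g(viewer.snapshot("top")[:,:,::-1].copy()),cv2.createHanningWindow((80,65),cv2.CV_32F)))
E
```

```text
((0.610606784523668, -0.7609470594044723), 1.0715006556775835)
```

```bash
python3 -c "
from rig import ctrl
print(ctrl.close_job())"
```

```text
the job is handed in; nothing more can be done
None
```

I handed the job in at about 21.6 s: the thick mandrel measures within 1 mm of centre in both vees, the drawer is open to about 167 mm of its 170 mm travel with the thin mandrel still inside, and the bottle is set aside upright; the verdict was not shown to me.

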